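# Lower the heating mantle with the jack's release valve

## Robot

A 7-joint arm with a two-finger parallel gripper is mounted at the origin on the work surface. World frame = base frame: x ahead of the robot, y to its left, z up, the work surface at z = 0. Lengths are in m, angles in rad, forces in N, time in s.
With the tool pointing down it reaches from about 0.425 to 0.925 m from the base axis. Payload 6.8 kg.
Tool frame: the origin (TCP) lies midway between the tips of the shut fingers; the grasp point (between the pads) lies 19 mm behind it; y points along the fingers, z is the direction in which the jaws open and shut, and the axes are right-handed (so a half turn about y gives the same grasp; the last joint's range is limited). The gripper opens to 85 mm and grips with 20 to 120 N. Pads are 22 mm wide; open, the fingers measure 114 mm over their backs; the gripper's body (76 mm by 85 mm) begins 54 mm behind the grasp point. The pads swing forward as they close: fully open they stand 13 mm farther back than shut.
Start: joints at [1.158, 0.477, 0.022, 1.555, -0.011, 1.109, -0.083], TCP at [0.203, -0.644, 0.231] pointing down, gripper open.
Joint ranges: [-2.96, 2.96], [-0.34, 2.1], [-1.41, 1.46], [0.24, 2.44], [-1.37, 4.51], [0.17, 1.92], [-2.96, 2.96]. Speed limits (rad/s): [2.39, 2.39, 3.14, 3.14, 3.14, 3.14, 3.14].

## Interface

Orientations are given as a unit quaternion [w, x, y, z].
In Python, from station import bot gives the robot as it stands. The module is installed in compiled form; this text tells all that it offers.
- The arm moves only by the shell command python3 -m crank 'ROWS' [FORCE]. ROWS is JSON, a list of rows, each an object with "linear": the shift along the tool's x, y, z in m, a list of three; "dr": the turn, a rotation vector about the tool's x, y, z in degrees, a list of three; "hand": the gripper command: -1 is shut, 1 is fully open, values between are in proportion. A call has 1 to 10 rows; each row is the pose to reach, as a shift and turn from the pose commanded when the call began, along the tool's axes at that moment; what a row does not reach only later rows make up. A row lasts 1/12 s, in which the tool goes at most 41.7 mm and 7.16 degrees, less where a joint would pass 70% of its speed; a pose out of reach is approached as far as the arm can. A call with a gripper value outside its range is refused whole. The fingers move at their own pace and stop on an object; FORCE is the grip in N (left out, the last holds). Time passes only in rows, so rows that repeat a pose let the fingers close. It gives the time, the measured TCP pose, the force and the opening at its end, in the units of the state.
- bot.get_obs(): the state, without advancing time (a new reading comes with each control period).
- bot.read_camera(name): name is "scene" or "top" or "wrist"; returns the picture (480x640x3 uint8, blue, green, red); there is no depth.
- bot.camera_params(name): a dict with "K" (3x3 intrinsics, pixels), "R" (3x3) and "t" (3): a world point X has camera coordinates R X + t; the wrist camera has in their place "hand_eye" (4x4, takes a point from camera to tool coordinates, whose origin is the TCP and whose axes are the tool frame's). Camera axes: x right, y down, z forward; pixel columns grow to the right and rows downward; lengths in m; the calibration is good to about 2 mm. A picture is of the moment at which its call begins: read the wrist's pose just before it. camera_params takes no time and is no camera call.
- bot.hand_in(): hands the job in, once; it reports no verdict.
Trained networks look in the newest picture that a camera, given by its name, has taken for a name from the list of things; names that differ only in an ending like _2 or _b are one class to them, and where a whole thing is asked for, a point or a joint stands for the part that bears it (a point fixed in the world has none). Each returns a list of dicts, best first, with "score" (0 to 1); they miss things now and then, are a little off and sometimes report something else, mostly with a low value. They report only what shows in the picture. A call takes as long as a camera call.
- bot.search_frame(camera, target): "extent" ([left, top, right, bottom] in pixels, round what is visible of it).
- bot.cut_out(camera, target): "pixels" (480x640 bool, what is visible of it) and "extent" ([left, top, right, bottom] in pixels, round what is visible of it).
- bot.place_of(camera, target): "xy" ([column, row] in pixels: a listed point, or the origin of a listed thing).
The state is a dict: "t": time; "q": joint angles; "joint_vel": joint speeds; "joint_torque": joint torques, N m; "eef_pos": TCP position; "tool_rot": TCP orientation; "contact_force": force on the tool from outside, world axes, zero at the start; "torque": the same for the moment, N m; "gripper_width": opening from 0.0 (shut) to 1.0 (fully open).
Only numpy, scipy, OpenCV 4.12 (cv2) and the standard library are available. Lean on these libraries where they do the work, as an engineer would, in place of code of your own. Each camera call takes 0.05 s, during which the arm holds its last target. There are 200 camera calls.

## Task

The heating mantle stands raised around the flask on its hydraulic lab jack. Push the small release-valve lever on the pump block open just a fraction of a turn, so that the mantle sinks slowly (about 1 to 2 cm a second, always less than 4 cm a second) all the way down to its stop, then push the lever fully shut again. Do not touch the mantle or its platform, leave the glassware and bottles around it standing where they are, and let go at the end.

Things in the scene. Friction and masses are not known exactly. Their poses are not given: they have to be found in the camera images.
- valve (a joint): Angle (rad) of the release-valve lever on the grey pump block: 0 shut on its stop, as at the start; opens counter-clockwise from above to 1.5. Stays where left; 2 to 5 N at the lever turn it. The mantle begins to sink between 0.2 and 0.42 (varies), faster the wider: 8 to 21 mm/s at 0.5, 21 to 35 at 0.7, over 60 (far too fast) wide open; it responds within about 0.3 s.
- stage (a joint): Height (m) of the jack's platform and heating mantle above the bottom stop: 0 fully down, 0.045 to 0.070 at the start. Mantle: aluminium tub 148 mm across, 95 mm high, on a 156 mm round platform on the ram. It holds still while the valve is shut and sinks by its own load when open.
- valve_axis (a point): Point on the vertical valve spindle, at the height of the lever's centre line: 105 mm above the table and 30 mm above the top of the pump block (90 x 90 mm). Only a 26 mm thick boss round the spindle stands between lever and block.
- lever_tip (a point): Centre of the black ball (24 mm) at the free end of the valve lever, 86 mm level from the spindle axis. The lever is a bare level round steel bar 10 mm thick; shut, it points roughly towards the robot, with free space of 100 mm either side of its outer half at lever height. (The longer rubber-gripped bar sloping up at the back is the pump handle: leave it.)
- mantle_rim (a point): Centre of the open top of the heating mantle; 183 mm above the table when fully down. The round flask (86 mm ball) hangs in it from a clamp stand 428 mm tall behind it.
- rig: Fixed steel base plate (200 x 370 x 12 mm) with pump block, jack and clamp stand. Origin on the table under the valve spindle; the shut lever points along its -x; the mantle's axis is at x 50, y 200 mm, the pressure gauge (151 mm tall) at x 40, y 30 mm, the pump handle behind (x 75 to 210 mm, up to 196 mm tall).
- beaker: Bystander: glass beaker 66 mm across, 85 mm high; origin under its centre.
- petri: Bystander: closed clear dish 94 mm across, 16 mm high; origin under its centre.
- reagent: Bystander: brown glass bottle 64 mm across, 120 mm high; origin under its centre.
- wash_bottle: Bystander: white spray bottle 72 mm across, 176 mm high; origin under its centre.
- vial: Bystander: small glass jar 26 mm across, 50 mm high, on the table near the lever; origin under its centre.

How it is judged:
By the outcome, as a careful person would: the job done as asked, in the order asked, and still so for the second after the job is handed in, with the robot touching nothing.
It also fails if it takes over 61 s, if anything falls off the work surface, if the arm or the gripper's body presses on something with over 40 N, if the wrist force passes 120 N, or if a joint passes its speed limit or range.

## Working session

There is one attempt and no reset: what is moved stays moved. The work goes in short steps, Python scripts to look and compute and a shell command to move; the robot and the scene stay as the last step left them, time stands still between calls to the robot, and variables do not carry over. Pictures are saved under pics/ and viewed, about 8 in all and at most 12, crops included, and the job is handed in when it is done.

```bash
mkdir -p pics
cat > h.py <<'E'
import numpy as np, cv2
from station import bot
from scipy.spatial.transform import Rotation as Rot
def ray(cam,px):
    p=bot.camera_params(cam);K=np.array(p["K"]);d=np.linalg.inv(K)@[px[0],px[1],1.]
    if cam=="wrist":
        o=bot.get_obs();H=np.array(p["hand_eye"]);w,x,y,z=o["tool_rot"];R=Rot.from_quat([x,y,z,w]).as_matrix()
        c=R@H[:3,3]+o["eef_pos"];d=R@H[:3,:3]@d
    else:
        R=np.array(p["R"]);c=-R.T@np.array(p["t"]);d=R.T@d
    return c,d/np.linalg.norm(d)
def tri(rs):
    A=sum(np.eye(3)-np.outer(d,d) for c,d in rs);b=sum((np.eye(3)-np.outer(d,d))@c for c,d in rs)
    X=np.linalg.solve(A,b);return X,[np.linalg.norm(np.cross(X-c,d)) for c,d in rs]
def atz(r,z): c,d=r;return c+d*(z-c[2])/d[2]
def proj(cam,X):
    p=bot.camera_params(cam);v=np.array(p["K"])@(np.array(p["R"])@X+p["t"]);return v[:2]/v[2]
E
python3 - <<'E'
from h import *
np.set_printoptions(precision=4,suppress=True)
o=bot.get_obs();print(o)
for c in ("scene","top"):
    cv2.imwrite(f"pics/{c}0.png",bot.read_camera(c))
Z=dict(valve_axis=.105,lever_tip=.105,mantle_rim=.24,rig=0,beaker=0,petri=0,reagent=0,wash_bottle=0,vial=0)
for n,z in Z.items():
    rs=[]
    for c in("scene","top"):
        r=bot.place_of(c,n)
        if r: rs.append(ray(c,r[0]["xy"]));print(n,c,np.round(r[0]["xy"]),round(r[0]["score"],2),atz(rs[-1],z))
    if len(rs)==2: print("   ",*tri(rs))
E
```

```text
{'t': 0.0, 'q': array([ 1.1579,  0.4778,  0.0223,  1.5565, -0.0115,  1.1093, -0.0831]), 'joint_vel': array([ 0.0012, -0.0001,  0.0002,  0.0015,  0.0018, -0.0008, -0.0001]), 'joint_torque': array([ -0.0001, -59.6447,   1.6081, -28.1193,   0.0124,   0.0095,
         0.    ]), 'eef_pos': array([ 0.2024, -0.6433,  0.2303]), 'tool_rot': array([ 0.1072, -0.1075,  0.6995, -0.6983]), 'contact_force': array([ 0.5544,  0.0753, -0.2607]), 'torque': array([-0.051 , -0.0143,  0.0573]), 'gripper_width': 0.997332036244366}
valve_axis scene [321. 244.] 0.67 [ 0.5555 -0.0132  0.105 ]
valve_axis top [318. 238.] 0.58 [ 0.5604 -0.0205  0.105 ]
    [ 0.5604 -0.0173  0.1102] [np.float64(0.0032074575736676008), np.float64(0.0032074575736675717)]
lever_tip scene [315. 224.] 0.69 [ 0.4791 -0.0166  0.105 ]
lever_tip top [317. 273.] 0.6 [ 0.4713 -0.0193  0.105 ]
    [ 0.4718 -0.0175  0.0987] [np.float64(0.0019393802823901164), np.float64(0.0019393802823900817)]
rig scene [265. 287.] 0.74 [ 0.5797 -0.1609  0.    ]
rig top [316. 238.] 0.75 [ 0.5701 -0.0175  0.    ]
    [ 0.5701 -0.0893 -0.0129] [np.float64(0.071
[... 377 characters left out ...]
1888 0.0085] [np.float64(0.0031357761545136704), np.float64(0.0031357761545136556)]
reagent scene [218. 275.] 0.7 [ 0.5183 -0.2791  0.    ]
reagent top [413. 258.] 0.93 [ 0.5198 -0.2831  0.    ]
    [ 0.5198 -0.2808  0.002 ] [np.float64(0.00187549108611273), np.float64(0.0018754910861127597)]
wash_bottle scene [388. 230.] 0.54 [0.422  0.1976 0.    ]
wash_bottle top [171. 282.] 0.65 [0.4429 0.3717 0.    ]
    [0.4347 0.2778 0.026 ] [np.float64(0.08493265568026924), np.float64(0.08493265568026938)]
vial scene [355. 245.] 0.65 [0.4666 0.0953 0.    ]
vial top [282. 278.] 0.38 [0.4598 0.0717 0.    ]
    [ 0.4623  0.0838 -0.0026] [np.float64(0.012249931447756369), np.float64(0.012249931447756292)]
```

View pics/top0.png

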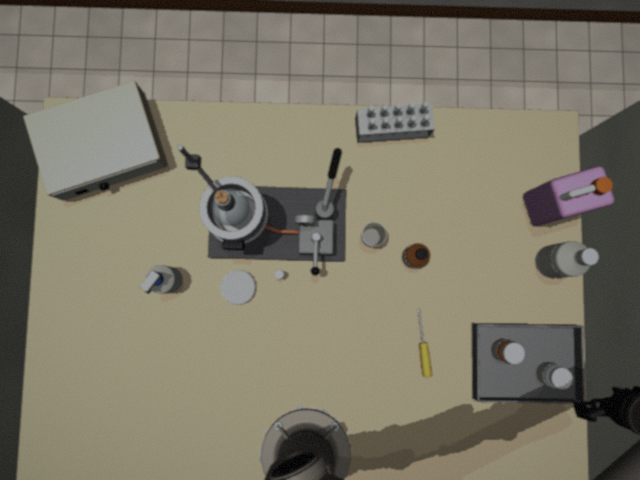

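View pics/scene0.png

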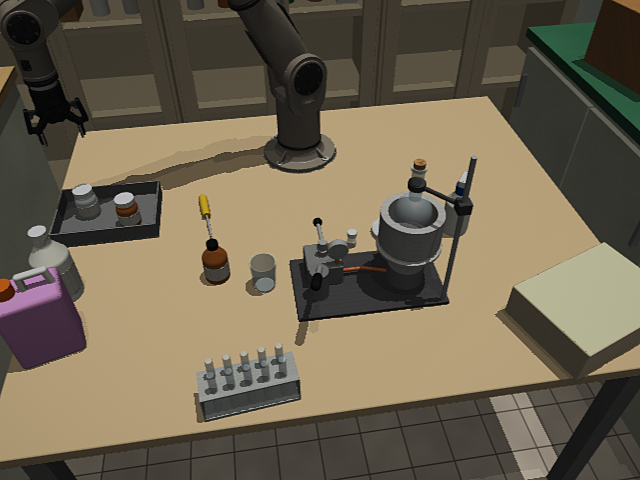

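The top view shows the spindle at about (316,238) and the ball at (315,270), with the vial to the left at (281,275) and the beaker at (373,236). The scene view puts the ball at (317,222) and the mantle at (410,235). Opening moves the ball towards -y, away from the vial. Next I'll hover near the lever for a closer measurement.

```bash
cat >> h.py <<'E'
def RT(o): w,x,y,z=o["tool_rot"];return Rot.from_quat([x,y,z,w]).as_matrix()
def togo(pos,jaw):   # tool y down, tool z = jaw dir (horizontal), sign nearest current
    o=bot.get_obs();R=RT(o);z=np.array([*jaw,0.]);z/=np.linalg.norm(z);y=np.array([0,0,-1.])
    if z@R[:,2]<0: z=-z
    T=np.column_stack([np.cross(y,z),y,z])
    return R.T@(np.array(pos)-o["eef_pos"]), np.degrees(Rot.from_matrix(R.T@T).as_rotvec())
E
python3 - <<'E'
from h import *
np.set_printoptions(precision=4,suppress=True)
print(RT(bot.get_obs()));print(bot.camera_params("wrist"))
print(*togo([.45,-.02,.27],[0,1]))
E
```

```text
[[-0.9539  0.      0.3001]
 [-0.3001 -0.     -0.9539]
 [-0.     -1.      0.    ]]
{'K': array([[344.445 ,   0.    , 314.2461],
       [  0.    , 344.445 , 237.7454],
       [  0.    ,   0.    ,   1.    ]]), 'hand_eye': array([[ 0.0008,  0.9618,  0.2736, -0.0691],
       [-0.0001, -0.2736,  0.9618, -0.1432],
       [ 1.    , -0.0008, -0.0001, -0.0005],
       [ 0.    ,  0.    ,  0.    ,  1.    ]])}
[-0.4232 -0.0387 -0.5209] [-0.0024 17.4622 -0.0005]
```

```bash
python3 -m crank '[{"linear":[-0.03,-0.04,-0.03],"dr":[0,2,0],"hand":0},{"linear":[-0.06,-0.04,-0.06],"dr":[0,4,0],"hand":0},{"linear":[-0.085,-0.04,-0.09],"dr":[0,7,0],"hand":0},{"linear":[-0.11,-0.04,-0.12],"dr":[0,10,0],"hand":0},{"linear":[-0.14,-0.04,-0.15],"dr":[0,13,0],"hand":0},{"linear":[-0.165,-0.04,-0.18],"dr":[0,15,0],"hand":0},{"linear":[-0.19,-0.04,-0.21],"dr":[0,17.46,0],"hand":0},{"linear":[-0.215,-0.04,-0.24],"dr":[0,17.46,0],"hand":0},{"linear":[-0.24,-0.04,-0.265],"dr":[0,17.46,0],"hand":0},{"linear":[-0.26,-0.04,-0.285],"dr":[0,17.46,0],"hand":0}]'
python3 -c "
from h import *
print(*togo([.49,-.02,.27],[0,1]))"
```

```text
t: 1.83
eef_pos: [0.3662, -0.2909, 0.2717]
tool_rot: [-0.001, 0.001, -0.707, 0.707]
contact_force: [1.2, -0.1, 0.7]
gripper_width: 0.505
[-0.12451821  0.0018172  -0.27052201] [-0.00661847  0.152428   -0.0531421 ]
```

```bash
python3 -m crank '[{"linear":[-0.015,0,-0.035],"dr":[0,0,0],"hand":-0.3},{"linear":[-0.03,0,-0.07],"dr":[0,0,0],"hand":-0.3},{"linear":[-0.045,0,-0.105],"dr":[0,0,0],"hand":-0.3},{"linear":[-0.06,0,-0.14],"dr":[0,0,0],"hand":-0.3},{"linear":[-0.075,0,-0.175],"dr":[0,0,0],"hand":-0.3},{"linear":[-0.09,0,-0.21],"dr":[0,0,0],"hand":-0.3},{"linear":[-0.11,0,-0.24],"dr":[0,0,0],"hand":-0.3},{"linear":[-0.12,0,-0.262],"dr":[0,0,0],"hand":-0.3},{"linear":[-0.12,0,-0.262],"dr":[0,0,0],"hand":-0.3},{"linear":[-0.12,0,-0.262],"dr":[0,0,0],"hand":-0.3}]'
python3 - <<'E'
from h import *
np.set_printoptions(precision=4,suppress=True)
cv2.imwrite("pics/w1.png",bot.read_camera("wrist"))
for n,z in dict(valve_axis=.105,lever_tip=.105,vial=0).items():
    for r in bot.place_of("wrist",n)[:2]: print(n,np.round(r["xy"],1),round(r["score"],2),atz(ray("wrist",r["xy"]),z))
E
```

```text
t: 2.67
eef_pos: [0.4854, -0.0307, 0.2713]
tool_rot: [0.001, -0.001, 0.707, -0.707]
contact_force: [-0.3, -0.2, -0.4]
gripper_width: 0.347
valve_axis [295.  129.1] 0.88 [ 0.5623 -0.0165  0.105 ]
lever_tip [296.  224.8] 0.78 [ 0.4779 -0.0163  0.105 ]
vial [223.1 215.2] 0.75 [0.4647 0.0786 0.    ]
```

View pics/w1.png

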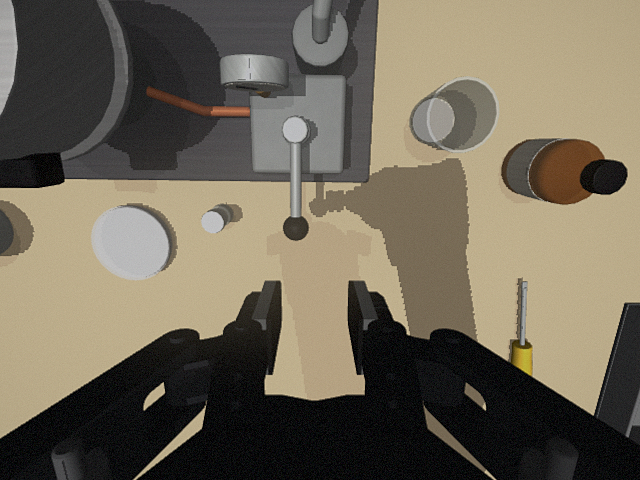

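The wrist view shows the spindle at (295,129), the ball at (296,228), the vial at (214,220) and the beaker at (455,115). The bar is clear on both sides. Next I'll straddle the bar at a radius of 62 mm.

Run:
```python
from h import *
print(*togo([.4985,-.0165,.16],[0,1]),bot.get_obs()["eef_pos"])
r=bot.read_camera("scene");np.save("ref.npy",r)
m=bot.cut_out("scene","mantle_rim");print([(x["score"],x["extent"]) for x in m])
p=bot.place_of("scene","mantle_rim");print([(x["score"],x["xy"]) for x in p])
bot.read_camera("top");q=bot.place_of("top","mantle_rim");print([(x["score"],x["xy"]) for x in q])
X,e=tri([ray("scene",p[0]["xy"]),ray("top",q[0]["xy"])]);print(X,e)
G=np.array([.5605+.05,-.0165+.2,0]);
for z in(.183,.22,.24,.26):print(z,proj("scene",G+[0,0,z]))
```

```text
[-0.0139523   0.1112369  -0.01717597] [-0.03699875 -0.13971492  0.01813736] [ 0.48454116 -0.0335701   0.27125237]
[(0.16, [374.9, 193.0, 444.1, 269.6])]
[]
[]Traceback (most recent call last):
  File "<stdin>", line 7, in <module>
IndexError: list index out of range
```

```bash
python3 -m crank '[{"linear":[-0.007,0.02,-0.008],"dr":[0,0,0],"hand":-0.3},{"linear":[-0.014,0.05,-0.017],"dr":[0,0,0],"hand":-0.3},{"linear":[-0.014,0.08,-0.017],"dr":[0,0,0],"hand":-0.3},{"linear":[-0.014,0.11,-0.017],"dr":[0,0,0],"hand":-0.3},{"linear":[-0.014,0.11,-0.017],"dr":[0,0,0],"hand":-0.3},{"linear":[-0.014,0.11,-0.017],"dr":[0,0,0],"hand":-0.3},{"linear":[-0.014,0.11,-0.017],"dr":[0,0,0],"hand":-0.3}]'
python3 - <<'E'
from h import *
np.set_printoptions(precision=4,suppress=True)
print(*togo([.4985,-.0165,.09],[0,1]),bot.get_obs()["eef_pos"])
cv2.imwrite("pics/w2.png",bot.read_camera("wrist"))
for n in("valve_axis","lever_tip"):
    for r in bot.place_of("wrist",n)[:1]: print(n,np.round(r["xy"],1),round(r["score"],2),atz(ray("wrist",r["xy"]),.105))
bot.read_camera("scene")
m=bot.cut_out("scene","stage");print([(x["score"],x["extent"]) for x in m])
p=bot.place_of("scene","mantle_rim");print([(x["score"],x["xy"]) for x in p])
G=np.array([.5605+.05,-.0165+.2,0]);
for z in(.183,.22,.24,.26):print(z,proj("scene",G+[0,0,z]))
E
```

```text
t: 3.7
eef_pos: [0.5, -0.015, 0.1628]
tool_rot: [0.001, 0.001, 0.707, -0.707]
contact_force: [0.3, -0.4, 0.8]
gripper_width: 0.352
[0.0017 0.0728 0.0015] [ 0.0057 -0.0154 -0.0997] [ 0.5    -0.015   0.1628]
valve_axis [309.6 151.5] 0.85 [ 0.5633 -0.0121  0.105 ]
lever_tip [311.7 290.9] 0.56 [ 0.4772 -0.013   0.105 ]
[(0.96, [374.5, 195.1, 445.3, 268.2])]
[(0.4, [218.2, 275.9])]
0.183 [408.31  226.123]
0.22 [409.9876 214.0558]
0.24 [410.9224 207.3316]
0.26 [411.8776 200.4602]
```

View pics/w2.png

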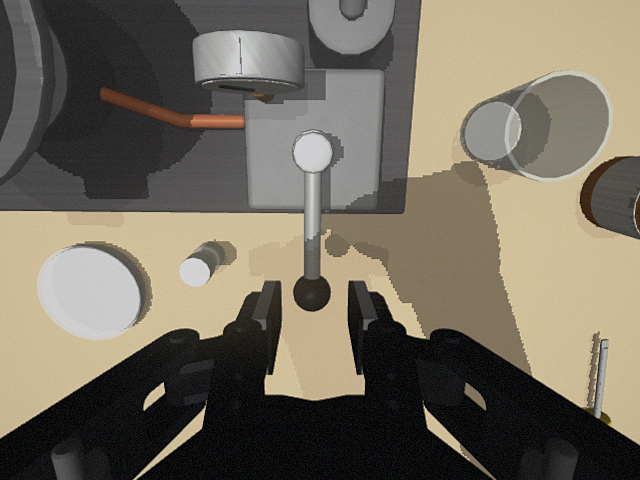

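The wrist view is centred on the bar: spindle (313,152), ball (312,293), pads either side at x about 270 and 360. Next I'll descend and narrow the gap.

```bash
python3 -m crank '[{"linear":[0,0.02,0],"dr":[0,0,0],"hand":-0.3},{"linear":[0,0.045,0],"dr":[0,0,0],"hand":-0.3},{"linear":[0,0.065,0],"dr":[0,0,0],"hand":-0.3},{"linear":[0,0.072,0],"dr":[0,0,0],"hand":-0.3},{"linear":[0,0.072,0],"dr":[0,0,0],"hand":-0.58},{"linear":[0,0.072,0],"dr":[0,0,0],"hand":-0.58},{"linear":[0,0.072,0],"dr":[0,0,0],"hand":-0.58},{"linear":[0,0.072,0],"dr":[0,0,0],"hand":-0.58}]'
cat >> h.py <<'E'
def stage(save=False):
    # fit of mantle drop in scene picture: template from reference, subpixel column of matchTemplate (px; ~0.335 px/mm)
    g=lambda im:cv2.cvtColor(im,cv2.COLOR_BGR2GRAY).astype(np.float32)
    im=bot.read_camera("scene");t=bot.get_obs()["t"]
    if save: np.save("ref.npy",im)
    T=g(np.load("ref.npy"))[226:266,374:446]
    if save is None: return im
    u=8;S=cv2.resize(g(im)[216:300,370:450],None,fx=u,fy=u,interpolation=cv2.INTER_CUBIC);T=cv2.resize(T,None,fx=u,fy=u,interpolation=cv2.INTER_CUBIC)
    r=cv2.matchTemplate(S,T,cv2.TM_CCOEFF_NORMED);_,s,_,l=cv2.minMaxLoc(r)
    d=l[1]/u-10;print(f"t {t:.2f} drop {d:.2f}px ~{d/.332:.1f}mm score {s:.2f} lat {l[0]/u-4:.2f}");return d
E
python3 - <<'E'
from h import *
o=bot.get_obs();print(o["t"],o["eef_pos"],o["contact_force"],o["gripper_width"])
d=stage(True);im=np.load("ref.npy");w=bot.read_camera("wrist");stage()
cv2.imwrite("pics/w3.png",np.hstack([w[100:480,120:520],cv2.resize(im[180:330,290:450],(400,375))[:375],][:1]+[cv2.resize(im[180:330,290:450],(400,380))]))
E
```

```text
t: 4.67
eef_pos: [0.5001, -0.015, 0.0906]
tool_rot: [-0.001, -0.001, -0.707, 0.707]
contact_force: [0.7, -0.9, 0.3]
gripper_width: 0.209
4.6667 [ 0.50006822 -0.01497262  0.09058381] [ 0.71584507 -0.89839765  0.32905577] 0.20883604093783284
t 4.72 drop 0.00px ~0.0mm score 1.00 lat 0.00
t 4.82 drop 0.00px ~0.0mm score 1.00 lat 0.00
```

View pics/w3.png

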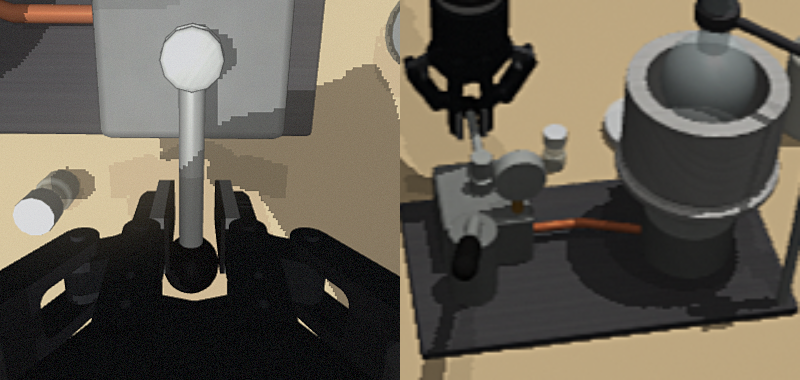

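The pads straddle the bar just inside the ball. The ball is at (191,265) in the left crop, and the bar runs between the pads. The mantle is raised and still. Now I'll open the valve gently.

```bash
python3 -m crank '[{"linear":[-0.0032,0,0.0048],"dr":[0,-4.6,0],"hand":-0.58},{"linear":[-0.0038,0,0.0095],"dr":[0,-9.2,0],"hand":-0.58},{"linear":[-0.0047,0,0.0141],"dr":[0,-13.8,0],"hand":-0.58},{"linear":[-0.006,0,0.0187],"dr":[0,-18.3,0],"hand":-0.58},{"linear":[-0.0077,0,0.0232],"dr":[0,-22.9,0],"hand":-0.58},{"linear":[-0.0089,0,0.0259],"dr":[0,-25.8,0],"hand":-0.58},{"linear":[-0.0089,0,0.0259],"dr":[0,-25.8,0],"hand":-0.58}]'
cat > m.py <<'E'
from h import *
o=bot.get_obs();R=RT(o);print(o["t"],o["eef_pos"],o["contact_force"],"yaw",np.arctan2(-R[1,0],-R[0,0]))
stage();w=bot.read_camera("wrist");cv2.imwrite("pics/wl.png",w)
r=bot.place_of("wrist","lever_tip")
if r:
    p=atz(ray("wrist",r[0]["xy"]),.105);print(round(r[0]["score"],2),p,"lever",np.arctan2(-.0135-p[1],.5625-p[0]))
for i in range(3): stage()
E
python3 m.py
```

```text
t: 5.4
eef_pos: [0.5083, -0.0411, 0.0897]
tool_rot: [0.158, -0.158, 0.689, -0.689]
contact_force: [-0.4, -0.1, 0.3]
gripper_width: 0.209
5.4 [ 0.50831822 -0.04113719  0.08965261] [-0.4179804  -0.07001194  0.28105679] yaw 0.4513470325881821
t 5.45 drop 0.00px ~0.0mm score 1.00 lat 0.00
0.94 [ 0.48347074 -0.04658337  0.105     ] lever 0.396455863424636
t 5.60 drop 0.00px ~0.0mm score 1.00 lat 0.00
t 5.65 drop 0.00px ~0.0mm score 1.00 lat 0.00
t 5.70 drop 0.00px ~0.0mm score 1.00 lat 0.00
```

```bash
python3 -m crank '[{"linear":[-0.0001,0,0.003],"dr":[0,-2.9,0],"hand":-0.58},{"linear":[-0.0003,0,0.006],"dr":[0,-5.7,0],"hand":-0.58},{"linear":[-0.0003,0,0.006],"dr":[0,-5.7,0],"hand":-0.58},{"linear":[-0.0003,0,0.006],"dr":[0,-5.7,0],"hand":-0.58}]'
python3 m.py
```

```text
t: 6.03
eef_pos: [0.5108, -0.046, 0.0893]
tool_rot: [0.191, -0.191, 0.681, -0.681]
contact_force: [0.1, 1.2, 0.7]
gripper_width: 0.21
6.0333 [ 0.51080639 -0.04604329  0.08929525] [0.13165746 1.23878853 0.73385259] yaw 0.5481228955616456
t 6.08 drop 0.75px ~2.3mm score 0.98 lat 0.00
0.83 [ 0.48686468 -0.05380664  0.105     ] lever 0.48962591471969247
t 6.23 drop 1.12px ~3.4mm score 0.97 lat -0.12
t 6.28 drop 1.38px ~4.1mm score 0.96 lat -0.12
t 6.33 drop 1.50px ~4.5mm score 0.96 lat -0.12
```

```bash
python3 -m crank '[{"linear":[0,0,0.002],"dr":[0,-1.7,0],"hand":-0.58},{"linear":[0,0,0.002],"dr":[0,-1.7,0],"hand":-0.58},{"linear":[0,0,0.002],"dr":[0,-1.7,0],"hand":-0.58},{"linear":[0,0,0.002],"dr":[0,-1.7,0],"hand":-0.58},{"linear":[0,0,0.002],"dr":[0,-1.7,0],"hand":-0.58}]'
python3 m.py
```

```text
t: 6.75
eef_pos: [0.5119, -0.0478, 0.0893]
tool_rot: [0.202, -0.202, 0.678, -0.678]
contact_force: [-0.3, 1.3, -0.9]
gripper_width: 0.208
6.75 [ 0.51189839 -0.04777829  0.0893286 ] [-0.26506055  1.30733401 -0.86208663] yaw 0.5789816265336595
t 6.80 drop 3.38px ~10.2mm score 0.91 lat -0.38
0.58 [ 0.48950674 -0.05681094  0.105     ] lever 0.5355193265032984
t 6.95 drop 4.12px ~12.4mm score 0.90 lat -0.62
t 7.00 drop 4.25px ~12.8mm score 0.89 lat -0.62
t 7.05 drop 4.50px ~13.6mm score 0.89 lat -0.62
```

It is sinking at about 13 mm/s, so I'll hold here and watch.

```bash
H='{"linear":[0,0,0],"dr":[0,0,0],"hand":-0.58}'; python3 -m crank '[{"linear":[0,0,0],"dr":[0,0,0],"hand":-0.58},{"linear":[0,0,0],"dr":[0,0,0],"hand":-0.58},{"linear":[0,0,0],"dr":[0,0,0],"hand":-0.58},{"linear":[0,0,0],"dr":[0,0,0],"hand":-0.58},{"linear":[0,0,0],"dr":[0,0,0],"hand":-0.58},{"linear":[0,0,0],"dr":[0,0,0],"hand":-0.58},{"linear":[0,0,0],"dr":[0,0,0],"hand":-0.58},{"linear":[0,0,0],"dr":[0,0,0],"hand":-0.58}]' >/dev/null; python3 m.py
```

```text
7.7167 [ 0.51191747 -0.04787762  0.08932123] [-0.50520465  2.19133604  1.02391986] yaw 0.579501783974404
t 7.77 drop 7.62px ~23.0mm score 0.84 lat -1.38
0.73 [ 0.48834086 -0.05617191  0.105     ] lever 0.5221423116907076
t 7.92 drop 8.38px ~25.2mm score 0.84 lat -1.50
t 7.97 drop 8.50px ~25.6mm score 0.83 lat -1.50
t 8.02 drop 8.75px ~26.4mm score 0.83 lat -1.62
```

```bash
python3 -m crank '[{"linear":[0,0,0],"dr":[0,0,0],"hand":-0.58},{"linear":[0,0,0],"dr":[0,0,0],"hand":-0.58},{"linear":[0,0,0],"dr":[0,0,0],"hand":-0.58},{"linear":[0,0,0],"dr":[0,0,0],"hand":-0.58},{"linear":[0,0,0],"dr":[0,0,0],"hand":-0.58},{"linear":[0,0,0],"dr":[0,0,0],"hand":-0.58},{"linear":[0,0,0],"dr":[0,0,0],"hand":-0.58},{"linear":[0,0,0],"dr":[0,0,0],"hand":-0.58},{"linear":[0,0,0],"dr":[0,0,0],"hand":-0.58},{"linear":[0,0,0],"dr":[0,0,0],"hand":-0.58}]' >/dev/null; python3 m.py
```

```text
8.85 [ 0.51189059 -0.04787505  0.08930478] [-0.10941343  1.48739054  0.18629286] yaw 0.5794916589715075
t 8.90 drop 12.50px ~37.7mm score 0.79 lat -2.25
0.8 [ 0.48786998 -0.05682147  0.105     ] lever 0.525945307923829
t 9.05 drop 13.12px ~39.5mm score 0.77 lat -2.38
t 9.10 drop 13.38px ~40.3mm score 0.77 lat -2.38
t 9.15 drop 13.50px ~40.7mm score 0.78 lat -2.38
```

```bash
python3 -m crank '[{"linear":[0,0,0],"dr":[0,0,0],"hand":-0.58},{"linear":[0,0,0],"dr":[0,0,0],"hand":-0.58},{"linear":[0,0,0],"dr":[0,0,0],"hand":-0.58},{"linear":[0,0,0],"dr":[0,0,0],"hand":-0.58},{"linear":[0,0,0],"dr":[0,0,0],"hand":-0.58},{"linear":[0,0,0],"dr":[0,0,0],"hand":-0.58},{"linear":[0,0,0],"dr":[0,0,0],"hand":-0.58},{"linear":[0,0,0],"dr":[0,0,0],"hand":-0.58},{"linear":[0,0,0],"dr":[0,0,0],"hand":-0.58},{"linear":[0,0,0],"dr":[0,0,0],"hand":-0.58}]' >/dev/null; python3 m.py
```

```text
9.9833 [ 0.51191652 -0.04790513  0.08930428] [0.00656613 1.46348661 1.45157734] yaw 0.5794546160400732
t 10.03 drop 14.25px ~42.9mm score 0.76 lat -2.38
0.6 [ 0.48831893 -0.05751727  0.105     ] lever 0.5355347150989228
t 10.18 drop 14.25px ~42.9mm score 0.76 lat -2.38
t 10.23 drop 14.25px ~42.9mm score 0.76 lat -2.38
t 10.28 drop 14.25px ~42.9mm score 0.76 lat -2.38
```

```bash
python3 -m crank '[{"linear":[0,0,0],"dr":[0,0,0],"hand":-0.58},{"linear":[0,0,0],"dr":[0,0,0],"hand":-0.58},{"linear":[0,0,0],"dr":[0,0,0],"hand":-0.58},{"linear":[0,0,0],"dr":[0,0,0],"hand":-0.58},{"linear":[0,0,0],"dr":[0,0,0],"hand":-0.58},{"linear":[0,0,0],"dr":[0,0,0],"hand":-0.58},{"linear":[0,0,0],"dr":[0,0,0],"hand":-0.58},{"linear":[0,0,0],"dr":[0,0,0],"hand":-0.58},{"linear":[0,0,0],"dr":[0,0,0],"hand":-0.58},{"linear":[0,0,0],"dr":[0,0,0],"hand":-0.58}]' >/dev/null; python3 m.py
```

```text
11.1167 [ 0.51189229 -0.04788972  0.08930755] [ 0.26396961  2.18752807 -0.10696548] yaw 0.5794839363334392
t 11.17 drop 14.25px ~42.9mm score 0.76 lat -2.38
0.78 [ 0.4878555  -0.05708091  0.105     ] lever 0.5284570184449078
t 11.32 drop 14.25px ~42.9mm score 0.76 lat -2.38
t 11.37 drop 14.25px ~42.9mm score 0.76 lat -2.38
t 11.42 drop 14.25px ~42.9mm score 0.76 lat -2.38
```

```bash
python3 -m crank '[{"linear":[0,0,0],"dr":[0,0,0],"hand":-0.58},{"linear":[0,0,0],"dr":[0,0,0],"hand":-0.58},{"linear":[0,0,0],"dr":[0,0,0],"hand":-0.58},{"linear":[0,0,0],"dr":[0,0,0],"hand":-0.58},{"linear":[0,0,0],"dr":[0,0,0],"hand":-0.58},{"linear":[0,0,0],"dr":[0,0,0],"hand":-0.58},{"linear":[0,0,0],"dr":[0,0,0],"hand":-0.58},{"linear":[0,0,0],"dr":[0,0,0],"hand":-0.58},{"linear":[0,0,0],"dr":[0,0,0],"hand":-0.58},{"linear":[0,0,0],"dr":[0,0,0],"hand":-0.58}]' >/dev/null; python3 m.py
```

```text
12.25 [ 0.51188556 -0.04790095  0.08930456] [0.59819682 1.74359092 0.46198152] yaw 0.5794494696245831
t 12.30 drop 14.25px ~42.9mm score 0.76 lat -2.38
0.61 [ 0.4873299  -0.05663498  0.105     ] lever 0.5209557407289374
t 12.45 drop 14.25px ~42.9mm score 0.76 lat -2.38
t 12.50 drop 14.25px ~42.9mm score 0.76 lat -2.38
t 12.55 drop 14.25px ~42.9mm score 0.76 lat -2.38
```

The mantle has been still for over 2 s, after a drop of about 43 mm by my scale. Now I'll push the lever shut.

```bash
python3 -m crank '[{"linear":[-0.0003,0,-0.0059],"dr":[0,5.7,0],"hand":-0.58},{"linear":[-0.0012,0,-0.0118],"dr":[0,11.5,0],"hand":-0.58},{"linear":[-0.0027,0,-0.0176],"dr":[0,17.2,0],"hand":-0.58},{"linear":[-0.0047,0,-0.0232],"dr":[0,22.9,0],"hand":-0.58},{"linear":[-0.0073,0,-0.0285],"dr":[0,28.6,0],"hand":-0.58},{"linear":[-0.0097,0,-0.0326],"dr":[0,33.2,0],"hand":-0.58},{"linear":[-0.0107,0,-0.0341],"dr":[0,35,0],"hand":-0.58},{"linear":[-0.0107,0,-0.0341],"dr":[0,35,0],"hand":-0.58},{"linear":[-0.0107,0,-0.0341],"dr":[0,35,0],"hand":-0.58}]'; python3 m.py
```

```text
t: 13.3
eef_pos: [0.5016, -0.0145, 0.0891]
tool_rot: [0.011, -0.01, -0.707, 0.707]
contact_force: [-1.1, -2.8, 0.7]
gripper_width: 0.209
13.3 [ 0.50159163 -0.01451482  0.08908288] [-1.08581672 -2.83837581  0.65323675] yaw -0.030758231686154443
t 13.35 drop 14.25px ~42.9mm score 0.76 lat -2.38
0.78 [ 0.47756459 -0.01898608  0.105     ] lever 0.06450163348717586
t 13.50 drop 14.25px ~42.9mm score 0.76 lat -2.38
t 13.55 drop 14.25px ~42.9mm score 0.76 lat -2.38
t 13.60 drop 14.25px ~42.9mm score 0.76 lat -2.38
```

```bash
python3 -m crank '[{"linear":[0,0,-0.002],"dr":[0,1.7,0],"hand":-0.58},{"linear":[0,0,-0.003],"dr":[0,2.5,0],"hand":-0.58},{"linear":[0,0,-0.003],"dr":[0,2.5,0],"hand":-0.58},{"linear":[0,0,-0.003],"dr":[0,2.5,0],"hand":-0.58}]'; python3 m.py
```

```text
t: 13.93
eef_pos: [0.5021, -0.0105, 0.0892]
tool_rot: [0.026, -0.026, -0.707, 0.707]
contact_force: [-2.3, -2.4, -0.0]
gripper_width: 0.213
13.9333 [ 0.50214208 -0.01047106  0.08921884] [-2.27867894 -2.42649306 -0.03260267] yaw -0.07418034132449963
t 13.98 drop 14.25px ~42.9mm score 0.76 lat -2.38
0.7 [ 0.56688762 -0.01371168  0.105     ] lever 3.093385839844184
t 14.13 drop 14.25px ~42.9mm score 0.76 lat -2.38
t 14.18 drop 14.25px ~42.9mm score 0.76 lat -2.38
t 14.23 drop 14.25px ~42.9mm score 0.76 lat -2.38
```

```bash
python3 -m crank '[{"linear":[0,0,-0.001],"dr":[0,0,0],"hand":-0.58},{"linear":[0,0,-0.0015],"dr":[0,0,0],"hand":-0.58},{"linear":[0,0,-0.0015],"dr":[0,0,0],"hand":-0.58}]'; python3 m.py
```

```text
t: 14.48
eef_pos: [0.5022, -0.0097, 0.0892]
tool_rot: [0.027, -0.026, -0.706, 0.707]
contact_force: [-2.9, -4.8, -0.8]
gripper_width: 0.205
14.4833 [ 0.50218737 -0.00973593  0.08922152] [-2.87705157 -4.83529316 -0.81214134] yaw -0.075376270808905
t 14.53 drop 14.25px ~42.9mm score 0.76 lat -2.38
0.8 [ 0.47673021 -0.01294164  0.105     ] lever -0.00650993923695036
t 14.68 drop 14.25px ~42.9mm score 0.76 lat -2.38
t 14.73 drop 14.25px ~42.9mm score 0.76 lat -2.38
t 14.78 drop 14.25px ~42.9mm score 0.76 lat -2.38
```

```bash
python3 -m crank '[{"linear":[0,0,-0.001],"dr":[0,0,0],"hand":-0.58},{"linear":[0,0,-0.002],"dr":[0,0,0],"hand":-0.58},{"linear":[0,0,-0.002],"dr":[0,0,0],"hand":-0.58}]'; python3 m.py
```

```text
t: 15.03
eef_pos: [0.5021, -0.0095, 0.0892]
tool_rot: [0.027, -0.027, -0.706, 0.708]
contact_force: [-2.1, -9.7, 0.2]
gripper_width: 0.21
15.0333 [ 0.5021475  -0.00947885  0.08916516] [-2.07379344 -9.67841807  0.24144042] yaw -0.0765553941767527
t 15.08 drop 14.25px ~42.9mm score 0.76 lat -2.38
0.8 [ 0.47689483 -0.01245117  0.105     ] lever -0.012251277415150962
t 15.23 drop 14.25px ~42.9mm score 0.76 lat -2.38
t 15.28 drop 14.25px ~42.9mm score 0.76 lat -2.38
t 15.33 drop 14.25px ~42.9mm score 0.76 lat -2.38
```

```bash
python3 -m crank '[{"linear":[0,0,0.003],"dr":[0,-2,0],"hand":-0.58},{"linear":[0,0,0.0055],"dr":[0,-4.4,0],"hand":-0.4},{"linear":[0,0,0.0055],"dr":[0,-4.4,0],"hand":-0.3},{"linear":[0,0,0.0055],"dr":[0,-4.4,0],"hand":-0.3},{"linear":[0,-0.02,0.0055],"dr":[0,-4.4,0],"hand":-0.3},{"linear":[0,-0.055,0.0055],"dr":[0,-4.4,0],"hand":-0.3},{"linear":[0,-0.09,0.0055],"dr":[0,-4.4,0],"hand":-0.3},{"linear":[0,-0.12,0.0055],"dr":[0,-4.4,0],"hand":-0.3},{"linear":[0,-0.12,0.0055],"dr":[0,-4.4,0],"hand":-0.3},{"linear":[0,-0.12,0.0055],"dr":[0,-4.4,0],"hand":-0.3}]'; python3 m.py
python3 - <<'E'
from h import *
w=bot.read_camera("wrist");im=bot.read_camera("scene")
cv2.imwrite("pics/f.png",np.hstack([w[60:440,120:520],cv2.resize(im[180:330,290:450],(400,380))]))
G=np.array([.6125,.186,0])
for z in(0.183,.22):print(z,proj("scene",G+[0,0,z]))
r=bot.cut_out("scene","stage");print(r[0]["extent"])
E
```

```text
t: 16.17
eef_pos: [0.5038, -0.0116, 0.2114]
tool_rot: [0.002, 0.001, 0.707, -0.707]
contact_force: [-0.4, 0.1, -0.3]
gripper_width: 0.353
16.1667 [ 0.50382678 -0.01161196  0.21135262] [-0.40219909  0.13701327 -0.33311895] yaw 0.0015018783042200056
t 16.22 drop 14.25px ~42.9mm score 0.76 lat -2.38
0.65 [ 0.4783815  -0.01328728  0.105     ] lever -0.002528836466441991
t 16.37 drop 14.25px ~42.9mm score 0.76 lat -2.38
t 16.42 drop 14.25px ~42.9mm score 0.76 lat -2.38
t 16.47 drop 14.25px ~42.9mm score 0.76 lat -2.38
0.183 [409.58985409 226.5711107 ]
0.22 [411.29442964 214.5014204 ]
[376.2, 211.1, 441.5, 281.4]
```

View pics/f.png

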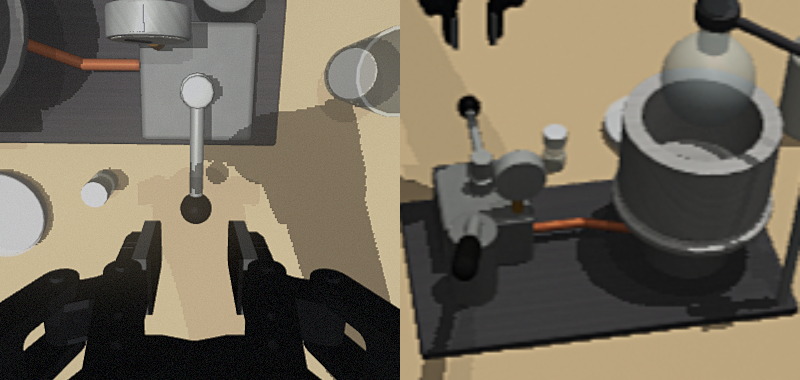

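The lever points as it did at the start: spindle (197,91), ball (196,208) in the left crop. The mantle rim centre is near scene row 229, where 226.6 is expected for fully down. The vial, petri dish and beaker stand in place, and the gripper is clear.

```bash
python3 -c "
from station import bot
print(bot.hand_in())"
```

```text
the job is handed in; nothing more can be done
None
```

The mantle is down on its stop and the valve lever is shut again. I handed the job in at about 16.6 s of robot time.

- **Opening:** I straddled the lever with the fingers, without gripping it, and pushed it open to about 0.53 rad. The mantle sank at about 9 mm/s at first, then at a steady 13 mm/s.
- **Bottom stop:** The mantle dropped about 43 mm by my image scale, then showed no further movement. The text gives at least 45 mm of travel, so my scale reads slightly low. The rim centre, read by eye, was about 2 px below the row I calculated for fully down, which fits it resting on the stop.
- **Shutting:** I pushed the lever back until the force rose to about 10 N with almost no further movement. The wrist camera then read −0.003 rad, which is shut within the measurement error.
- **Letting go:** I lifted the gripper clear, with the force reading close to zero. The final pictures show the vial, petri dish and beaker undisturbed. The reagent and wash bottles were mostly outside those last crops, so I did not check them at the end.

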